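Carry the clean round mixing tile to the tray on a spatula

ROBOT

A 7-joint arm with a two-finger parallel gripper is mounted at the origin on the work surface. World frame = base frame: x ahead of the robot, y to its left, z up, the work surface at z = 0. Lengths are in m, angles in rad, forces in N, time in s.
With the tool pointing down it reaches from about 0.4 to 0.85 m from the base axis. Payload 10.4 kg.
Tool frame: the origin (TCP) lies between the finger pads; the fingertips stand tips_ahead ahead of it and the grasp point (between the pads) lies 11 mm behind it (tips_ahead is the distance from the TCP to the fingertips, in m); z points along the fingers, x is the direction in which the jaws open and shut, and the axes are right-handed (so a half turn about z gives the same grasp; the last joint's range is limited). The gripper opens to 87 mm and grips with 3 to 60 N. Pads are 19 mm wide; open, the fingers measure 117 mm over their backs; the gripper's body (75 mm by 190 mm) begins 51 mm behind the grasp point.
Start: joints at [-1.273, 0.332, -0.065, 1.46, 0.022, 1.35, -0.088], TCP at [0.197, 0.593, 0.231] pointing down, gripper open.
Joint ranges: [-2.6, 2.6], [-0.5, 2.12], [-1.47, 1.34], [0.16, 2.42], [-1.27, 4.41], [0.06, 2.06], [-2.6, 2.6]. Speed limits (rad/s): [2.22, 2.22, 2.79, 2.79, 3.14, 3.14, 3.14].

INTERFACE

Orientations are given as a unit quaternion [x, y, z, w].
In Python, from bench import read_state, camera, close_job, tips_ahead gives the robot as it stands.
- The arm moves only by the tool arm_command, never from a script. Its argument "commands" is a list that holds one entry, the list of rows, each a list of 7 numbers: the turn, a rotation vector about the tool's x, y, z in rad, then the shift along the tool's x, y, z in m, then the opening in per cent of the stroke, from 0 (shut) to 100 (fully open). In form: [[[rx, ry, rz, x, y, z, claw], ...]]. A call has 1 to 20 rows; each row shifts and turns the commanded pose from where the row before left it, along the tool's axes as they then stand; what a row does not reach is not made up. A row lasts 1/8 s, in which the tool goes at most 62.5 mm and 10.7 degrees, less where a joint would pass 70% of its speed; a pose out of reach is approached as far as the arm can. A call with a gripper value outside its range is refused whole. The fingers move at their own pace and stop on an object; "newtons" is the grip in N (left out, the last holds). Time passes only in rows, so rows that do not move let the fingers close. It gives the time, the measured TCP pose, the force and the opening at its end, in the units of the state.
- read_state(): the state, without advancing time (a new reading comes with each control period).
- camera(name): name is "side" or "top" or "wrist"; returns a dict with "frame" (400x640x3 uint8, red, green, blue), "vfov" (degrees; the focal length in pixels is half the picture's height over the tangent of half this angle, whatever the lens; pixels are square), "cx", "cy" (the principal point, pixels), "R" (3x3) and "t" (3): a world point X has camera coordinates R X + t. Camera axes: x right, y down, z forward; pixel columns grow to the right and rows downward; lengths in m; the calibration is good to about 2 mm. A picture is of the moment at which its call begins. There is no depth.
- close_job(): hands the job in, once; it reports no verdict.
The state is a dict: "time": time; "joint_positions": joint angles; "joint_vel": joint speeds; "joint_torque": joint torques, N m; "ee_pos": TCP position; "eef_rot": TCP orientation; "ft_force": force on the tool from outside, world axes, zero at the start; "torque": the same for the moment, N m; "width": finger opening in m.
Only numpy, scipy, OpenCV 4.12 (cv2) and the standard library are available. Lean on these libraries where they do the work, as an engineer would, in place of code of your own. Each camera call takes 0.05 s, during which the arm holds its last target.

TASK

The round ceramic mixing tile has just been sterilised, so carry it without the gripper touching it: slide the spatula's blade under it through its wooden stand, lift it off and set it centred on the empty two-rail rest of the ceramic tray. Then draw the spatula out and lay it flat on the counter, clear of the tray and the tile. Leave the square tile on its own stand.

Things in the scene. Friction and masses are not known exactly. Their poses are not given: they have to be found in the camera images.
- spatula: Steel turner, raised dark wood grip, 160 g. Origin: underside (counter plane) below the grip's middle; x to the blade tip, z up. Blade 3 mm thick, 40 wide, x = 30 to 150 mm, underside z = 0. Grip: level bar 18 mm wide (y), z = 40 to 60, x = -51 to 39; take it from above at x = 0. Riser to the blade at x = 30 to 36, heel down to z = 0 at x = -51 to -39, so it lies level.
- round_tile: White ceramic disc, 100 mm across, 8 thick, 150 g. Origin: centre of underside; z up. Lies on a fixed stand centred below: two rails along tile's x at the start, 100 mm long, 14 wide, 28 high, 60 apart inside, on a 3 mm base: an open-ended channel 60 wide, 3 to 28 mm above the counter. Slide the blade in along +x (roughly to the robot's left); free counter before it.
- square_tile: Bystander, leave alone: square white ceramic tile 95 x 95 x 8 mm on an equal stand, about 160 mm nearer to or farther from the robot than the round one. Origin: centre of its underside.
- tray: Fixed grey-beige ceramic tray holding vials and such. Origin: counter plane below the centre of its tile rest: two rails along x, 100 mm long, 14 wide, 60 apart inside, tops 34 mm above the counter, floor between at 6. x roughly to the robot's left. Tray spans x = -55 to 215, y = +-180 mm. The edge at x = -55 has no rim: blade in along +x, out along -x. Other rims 18 mm high.
There are look-alikes about, which are no part of the job. What is shaped like the spatula but green is not meant.

How it is judged:
On the way:
1. the round tile is carried on the spatula, level and lifted clear of its stand (height (world z) of round_tile above 0.055 m and contact force between spatula and round_tile above 0.3 N and angle between round_tile's own z axis and vertical below 0.3 rad), for 0.2 s.
At the end, for the whole second after the job is handed in: The round tile lies level and still on the two rails of the tray's rest, its centre within 16 mm of the rest's centre; the spatula lies flat (within about 7 degrees) and still on the counter, touching neither tray nor tile; the square tile is within 20 mm of where it was (horizontal distance between round_tile and tray below 0.016 m and z of round_tile in the frame of tray between 0.03 and 0.038 m and angle between round_tile's own z axis and vertical below 0.1 rad and contact force between round_tile and tray above 0.3 N and linear speed of each of round_tile, spatula below 0.02 m/s and height (world z) of spatula below 0.006 m and angle between spatula's own z axis and vertical below 0.12 rad and contact force between spatula and tray below 0.1 N and contact force between spatula and round_tile below 0.1 N and distance of square_tile from where it was at the start of the episode below 0.02 m).
It fails at once if the gripper touches the round tile (contact force between any of the arm, the fingers and round_tile above 0.5 N).
It fails at once if the round tile is tipped by more than 35 degrees (angle between round_tile's own z axis and vertical above 0.61 rad).
It fails at once if the square tile is shifted off its place (distance of square_tile from where it was at the start of the episode above 0.03 m).
It also fails if it takes over 64 s, if anything falls off the work surface, if the arm or the gripper's body presses on something with over 40 N, if the wrist force passes 120 N, or if a joint passes its speed limit or range.

## Working session

There is one attempt and no reset: what is moved stays moved. The work goes in short steps, Python scripts to look and compute and a tool call to move; the robot and the scene stay as the last step left them, time stands still between calls to the robot, and variables do not carry over. Pictures are saved under pics/ and viewed, and the job is handed in when it is done.

Besides the shell and the picture viewer there is one more tool, called after "Emit:" as name(argument=value, ...), one argument or row to a line, values as JSON. arm_command: Moves the arm, as the interface text tells. Its arguments: {"type":"object","properties":{"commands":{"type":"array"},"newtons":{"type":"number"}},"required":["commands"]}

```bash
ls; mkdir -p pics
python3 - <<'E'
from bench import *
import cv2,json,numpy as np
s=read_state();print(s);print(tips_ahead if not callable(tips_ahead) else tips_ahead())
for n in("top","side","wrist"):
    c=camera(n);cv2.imwrite(f"pics/{n}0.png",c["frame"][:,:,::-1]);print(n,c["vfov"],c["cx"],c["cy"],np.array(c["R"]).round(4).tolist(),c["t"],[k for k in c])
    np.savez(f"{n}0.npz",**c)
E
```

```text
pics
{'time': 0.0, 'joint_positions': array([-1.27257153,  0.33292695, -0.06471628,  1.4609392 ,  0.02160078,
        1.34988335, -0.08847077]), 'joint_vel': array([-0.000343  , -0.00107831, -0.00180031,  0.00043412, -0.00020867,
        0.00158816, -0.00147888]), 'joint_torque': array([ 1.11707075e-03, -6.23253250e+01,  2.55498692e-02, -3.89917874e+01,
       -6.11521932e-02,  3.93564859e-02,  1.21915341e-04]), 'ee_pos': array([0.19697171, 0.59275789, 0.22972058]), 'eef_rot': array([ 8.10952003e-01,  5.85112225e-01, -5.74035714e-04,  4.51948039e-04]), 'ft_force': array([ 0.14213386, -0.37025915,  0.07281505]), 'torque': array([-0.04247618, -0.04089069,  0.00367955]), 'width': 0.0869698925671095}
0.008
top 47.07094958737186 323.5322946013138 196.31501736847946 [[-0.0084, -0.9996, 0.0261], [-0.9906, 0.0048, -0.1365], [0.1363, -0.027, -0.9903]] [-0.0562781   0.44042127  1.02280898] ['frame', 'vfov', 'cx', 'cy', 'R', 't']
side 54.59105057152073 319.49518805355467 193.55962707120526 [[0.9663, -0.2569, 0.0138], [-0.1592, -0.6396, -0.752], [0.202, 0.7245, -0.659]] [-0.46737772  0.0901691   0.79937772] ['frame', 'vfov', 'cx', 'cy', 'R', 't']
wrist 68.48904982141596 320.3395182076252 195.51569893964435 [[0.3151, 0.949, -0.0008], [0.9185, -0.3048, 0.252], [0.2389, -0.0802, -0.9677]] [-0.62366986 -0.03242371  0.38803656] ['frame', 'vfov', 'cx', 'cy', 'R', 't']
```

View pics/top0.png

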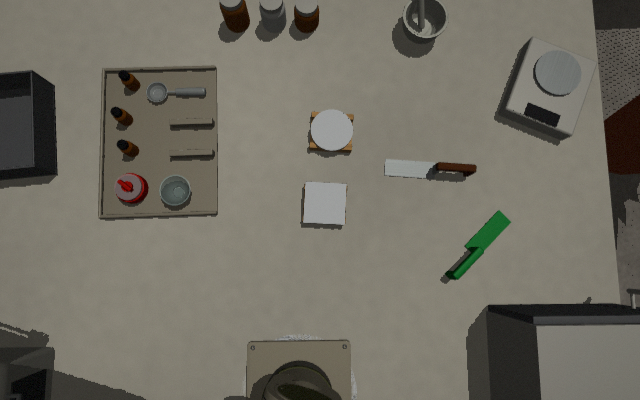

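View pics/side0.png

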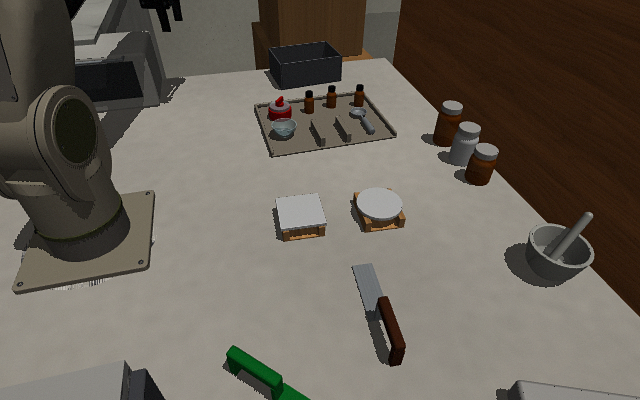

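View pics/wrist0.png

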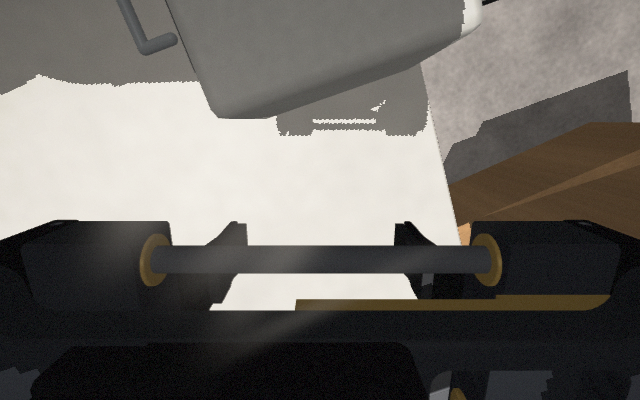

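Run:
```python
import cv2,numpy as np
a=cv2.imread("pics/top0.png")
cv2.imwrite("pics/t_sp.png",cv2.resize(a[90:240,290:490],None,fx=4,fy=4,interpolation=cv2.INTER_CUBIC))
cv2.imwrite("pics/t_tr.png",cv2.resize(a[60:225,95:225],None,fx=3.6,fy=3.6,interpolation=cv2.INTER_CUBIC))
b=cv2.imread("pics/side0.png")
cv2.imwrite("pics/s_a.png",cv2.resize(b[170:370,250:420],None,fx=3,fy=3,interpolation=cv2.INTER_CUBIC))
cv2.imwrite("pics/s_t.png",cv2.resize(b[70:170,240:410],None,fx=4.5,fy=4.5,interpolation=cv2.INTER_CUBIC))
```

```text
(no output)
```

View pics/t_sp.png

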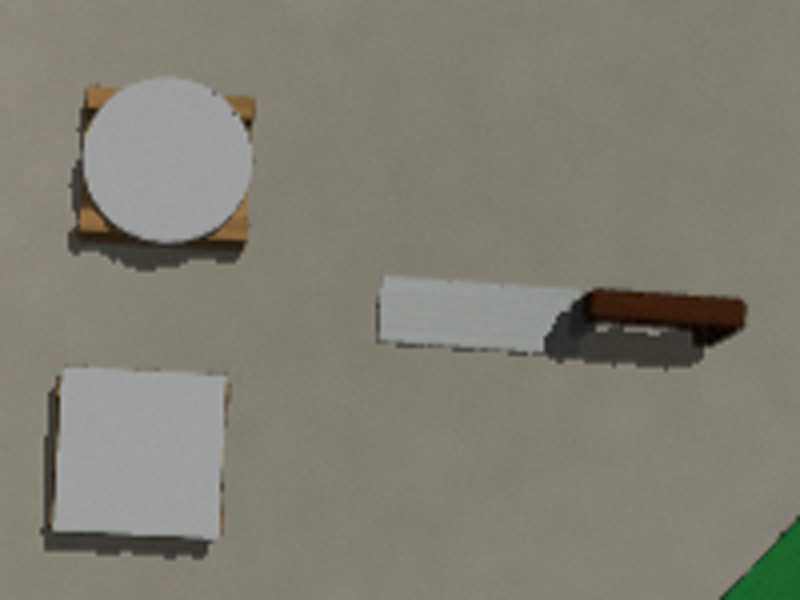

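View pics/t_tr.png

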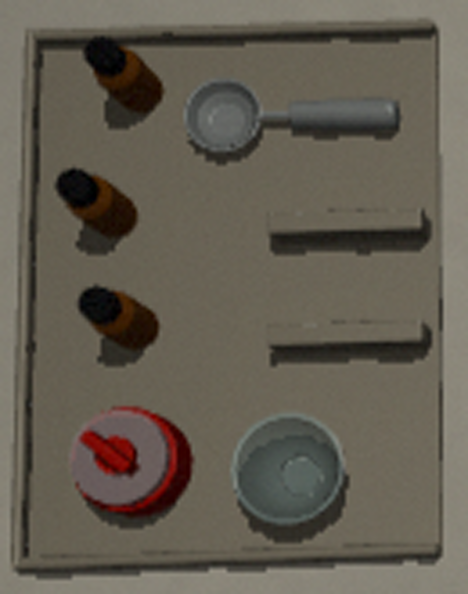

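View pics/s_a.png

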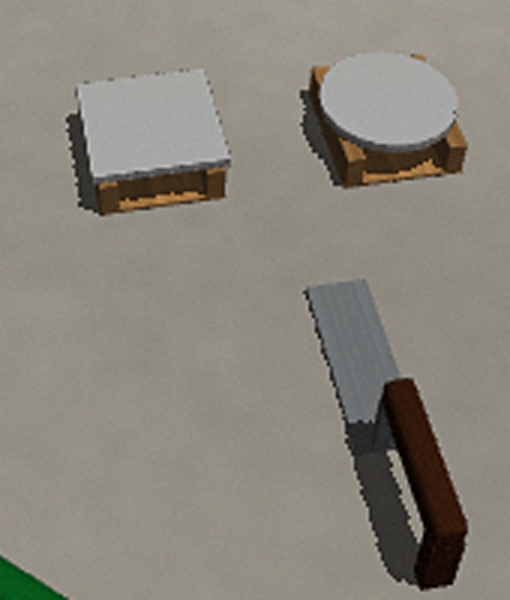

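View pics/s_t.png

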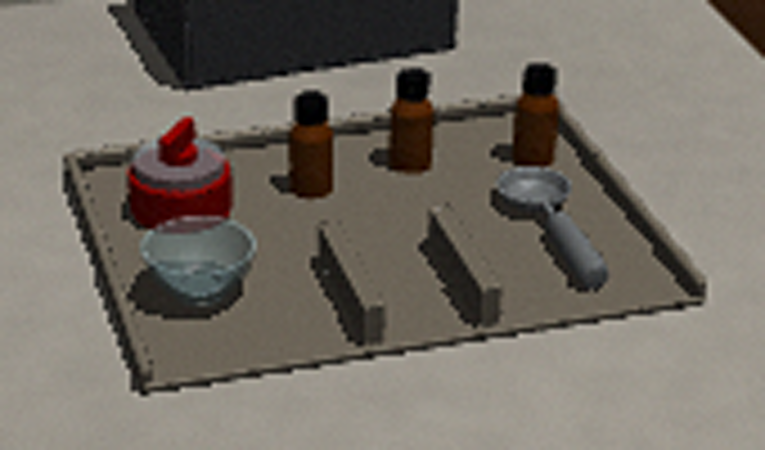

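```bash
cat > h.py <<'E'
import numpy as np
from scipy.optimize import least_squares
def proj(c,X):
    f=200/np.tan(np.radians(float(c["vfov"]))/2); p=np.asarray(X)@c["R"].T+c["t"]
    return np.c_[c["cx"]+f*p[:,0]/p[:,2], c["cy"]+f*p[:,1]/p[:,2]]
def ray(c,uv,z):
    f=200/np.tan(np.radians(float(c["vfov"]))/2)
    d=c["R"].T@np.array([(uv[0]-c["cx"])/f,(uv[1]-c["cy"])/f,1]); o=-c["R"].T@c["t"]
    return o+d*(z-o[2])/d[2]
def fit(obs,x0,loss="soft_l1"):  # obs: list (cam,u,v,x,y,z) mm
    def res(p):
        ca,sa=np.cos(p[2]),np.sin(p[2]); r=[]
        for c,u,v,x,y,z in obs:
            X=[p[0]+ca*x/1e3-sa*y/1e3,p[1]+sa*x/1e3+ca*y/1e3,z/1e3]
            r+=list(proj(c,[X])[0]-(u,v))
        return np.array(r)
    s=least_squares(res,x0,loss=loss); return s.x,res(s.x).reshape(-1,2).round(1)
E
cat > m.py <<'E'
from h import *
T=dict(np.load("top0.npz"));S=dict(np.load("side0.npz"))
a=lambda u,v,*r:(T,290+u/4,90+v/4,*r)
b=lambda u,v,*r:(S,250+u/3,170+v/3,*r)
t=lambda u,v,*r:(T,95+u/3.6,60+v/3.6,*r)
s=lambda u,v,*r:(S,240+u/4.5,70+v/4.5,*r)
np.set_printoptions(suppress=True)
def show(n,o,x0):
    for k,q in(("top",[i for i in o if i[0] is T]),("side",[i for i in o if i[0] is S]),("both",o)):
        p,r=fit(q,x0);print(n,k,p.round(4),r.tolist() if k=="both" else "")
show("stand",[a(88,87,50,-44,28),a(255,98,-50,-44,28),a(246,243,-50,44,28),a(80,233,50,44,28),
 b(340,150,-50,44,28),b(466,148,-50,-44,28),b(312,68,50,44,28),b(425,57,50,-44,28)],[.55,0,1.57])
print("tile",ray(T,(290+168/4,90+160/4),.036),ray(S,(250+389/3,170+98/3),.036))
show("rest",[t(268,212,50,-44,34),t(422,207,-50,-44,34),t(270,232,50,-30,34),t(424,230,-50,-30,34),t(266,325,50,30,34),t(422,318,-50,30,34),t(268,347,50,44,34),t(424,343,-50,44,34),t(437,25,-55,-180,18),t(440,555,-55,180,18),
 s(362,307,-50,44,34),s(383,303,-50,30,34),s(320,225,50,44,34),s(330,222,50,30,34),s(478,290,-50,-30,34),s(500,285,-50,-44,34),s(430,208,50,-30,34),s(442,205,50,-44,34),s(143,390,-55,180,0),s(703,302,-55,-180,0)],[.55,.4,1.57])
show("spat",[a(382,275,150,-20,3),a(378,341,150,20,3),a(592,289,39,-9,60),a(588,310,39,9,60),a(746,299,-51,-9,60),a(744,320,-51,9,60),
 b(307,289,150,20,3),b(364,281,150,-20,3),b(385,382,39,9,60),b(412,379,39,-9,60),b(430,535,-51,9,60),b(465,523,-51,-9,60)],[.45,-.3,1.57])
E
python3 m.py
```

```text
stand top [ 0.5947 -0.0801  1.5045] 
stand side [ 0.5951 -0.0788  1.4436] 
stand both [ 0.5948 -0.0799  1.479 ] [[0.1, -0.5], [0.6, 0.5], [0.0, 0.5], [-1.1, -0.7], [1.3, 3.8], [0.1, -0.2], [-0.6, -0.3], [-0.7, -0.5]]
tile [ 0.595293   -0.08012692  0.036     ] [ 0.59630434 -0.08059702  0.036     ]
rest top [0.5797 0.246  1.598 ] 
rest side [0.5797 0.2482 1.6082] 
rest both [0.5797 0.2464 1.6001] [[-0.2, 0.3], [0.4, 0.4], [-0.8, 0.5], [-0.2, -0.2], [0.1, -0.0], [0.5, 0.6], [-0.5, -0.2], [0.0, -0.4], [-0.6, -1.8], [-0.5, 0.1], [-0.2, 0.3], [0.2, 0.5], [-1.0, -0.2], [1.6, -0.2], [0.4, 0.1], [0.4, 0.5], [-0.6, 0.1], [1.3, 0.1], [-0.9, 1.5], [0.3, 1.0]]
spat top [ 0.5039 -0.3561  1.5033] 
spat side [ 0.5005 -0.3552  1.4785] 
spat both [ 0.5013 -0.3555  1.4852] [[-0.5, -0.1], [-0.5, -0.2], [-0.7, -0.4], [-0.0, 2.2], [0.2, 0.4], [0.4, 2.9], [-0.4, -0.4], [0.6, -0.4], [-1.4, -0.5], [0.2, -1.1], [1.1, 0.8], [1.2, 2.9]]
```

Emit:
arm_command(
  commands=[
    [[0,0,0,-0.0244,0.0384,0,100],[0,0,0,-0.0244,0.0384,0,100],[0,0,0,-0.0244,0.0384,0,100],[0,0,0,-0.0244,0.0384,0,100],[0,0,0,-0.0244,0.0384,0,100],[0,0,0,-0.0244,0.0384,0,100],[0,0,0,-0.0244,0.0384,0,100],[0,0,0,-0.0244,0.0384,0,100],[0,0,0,-0.0244,0.0384,0,100],[0,0,0,-0.0244,0.0384,0,100],[0,0,0,-0.0244,0.0384,0,100],[0,0,0,-0.0244,0.0384,0,100],[0,0,0,-0.0244,0.0384,0,100],[0,0,0,-0.0244,0.0384,0,100],[0,0,0.14,0,0,0,100],[0,0,0.14,0,0,0,100],[0,0,0.14,0,0,0,100],[0,0,0.14,0,0,0,100],[0,0,0.14,0,0,0,100],[0,0,0.14,0,0,0,100]],
  ],
  newtons=60,
)

```text
time: 2.65
ee_pos: [0.5993, 0.0995, 0.2303]
eef_rot: [0.98, 0.201, -0.0, -0.0]
ft_force: [-0.3, 0.1, -0.2]
width: 0.0872
```

```bash
cat >> h.py <<'E'
from scipy.spatial.transform import Rotation as Ro
def shift(st,target,toolyaw=None):
    """tool-frame shift to reach target TCP, and rz to reach tool x heading"""
    R=Ro.from_quat(st["eef_rot"]); M=R.as_matrix()
    d=M.T@(np.asarray(target)-st["ee_pos"]); h=np.arctan2(M[1,0],M[0,0])
    return "tcp",st["ee_pos"].round(4),"z",M[:,2].round(4),"head",round(h,4),"shift",d.round(4),"rz",None if toolyaw is None else round(float(h-toolyaw),4)
E
cat > m2.py <<'E'
exec(open("m.py").read().split("show(\"stand\"")[0])
show("stand",[a(88,87,50,-44,28),a(255,98,-50,-44,28),a(246,243,-50,44,28),a(80,233,50,44,28), b(466,148,-50,-44,28),b(312,68,50,44,28),b(425,57,50,-44,28)],[.55,0,1.57])
show("spat",[a(382,275,150,-20,3),a(378,341,150,20,3),a(545,353,50,20,3),a(592,289,39,-9,60),a(746,299,-51,-9,60),
 b(307,289,150,20,3),b(364,281,150,-20,3),b(385,382,39,9,60),b(412,379,39,-9,60),b(465,523,-51,-9,60)],[.45,-.3,1.57])
E
python3 m2.py; python3 -c "
from h import *;from bench import *
print(*shift(read_state(),[.5035,-.356,.15],1.5-np.pi/2))"
```

```text
stand top [ 0.5947 -0.0801  1.5045] 
stand side [ 0.5951 -0.0808  1.4663] 
stand both [ 0.5951 -0.0805  1.4898] [[0.2, -0.4], [0.6, 0.2], [0.5, 0.2], [-0.7, -0.6], [0.5, -0.2], [-0.5, 0.0], [-0.8, -0.4]]
spat top [ 0.5016 -0.3565  1.49  ] 
spat side [ 0.5006 -0.3558  1.4804] 
spat both [ 0.501  -0.3561  1.4851] [[-0.2, 0.0], [-0.2, -0.1], [-0.2, 0.3], [-0.4, -0.2], [0.5, 0.5], [-0.4, -0.1], [0.6, -0.1], [-1.4, -0.2], [0.2, -0.7], [1.2, 3.3]]
tcp [0.5993 0.0995 0.2303] z [-5.e-04 -0.e+00 -1.e+00] head 0.4055 shift [-0.2677  0.3808  0.0803] rz 0.4763
```

Emit:
arm_command(
  commands=[
    [[0,0,0.1225,0,0,0,100],[0,0,0.1225,0,0,0,100],[0,0,0.1225,0,0,0,100],[0,0,0.1225,0,0,0,100],[0,0,0,-0.0054,0.042,0.006,100],[0,0,0,-0.0054,0.042,0.006,100],[0,0,0,-0.0054,0.042,0.006,100],[0,0,0,-0.0054,0.042,0.006,100],[0,0,0,-0.0054,0.042,0.006,100],[0,0,0,-0.0054,0.042,0.006,100],[0,0,0,-0.0054,0.042,0.006,100],[0,0,0,-0.0054,0.042,0.006,100],[0,0,0,-0.0054,0.042,0.006,100],[0,0,0,-0.0054,0.042,0.006,100],[0,0,0,-0.0054,0.042,0.006,100],[0,0,0,0,0,0,100],[0,0,0,0,0,0,100]],
  ],
)

```text
time: 4.78
ee_pos: [0.5036, -0.3558, 0.1642]
eef_rot: [0.999, -0.04, -0.0, -0.0]
ft_force: [0.3, 0.3, -0.2]
width: 0.087
```

```bash
python3 -c "
from h import *;from bench import *;import cv2
print(*shift(read_state(),[.501,-.356,.039],1.487-np.pi/2))
c=camera('wrist');cv2.imwrite('pics/w1.png',c['frame'][:,:,::-1]);np.savez('w1.npz',**c)
"
```

```text
tcp [ 0.5036 -0.3558  0.1642] z [-3.e-04  7.e-04 -1.e+00] head -0.0799 shift [-0.0025  0.0005  0.1252] rz 0.0039
```

View pics/w1.png

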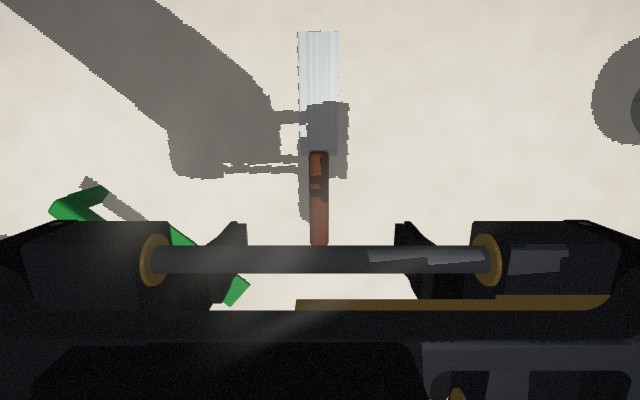

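The wrist view shows the brown grip at columns 309–328, its front edge at row 151, and the blade tip at (298–338, 31). It lines up with the jaws.

```bash
python3 -c "
from h import *
W=dict(np.load('w1.npz'))
print(fit([(W,298,31,150,20,3),(W,338.5,31,150,-20,3),(W,309,151,39,9,60),(W,328,151,39,-9,60)],[.5,-.35,1.5]))
"
```

```text
(array([ 0.50392134, -0.35525178,  1.49489481]), array([[-0.5, -0.9],
       [ 0.5, -1.1],
       [-0.8,  1. ],
       [ 0.8,  1. ]]))
```

Emit:
arm_command(
  commands=[
    [[0,0,0,0,0,0.02,100],[0,0,0,0,0,0.02,100],[0,0,0,0,0,0.02,100],[0,0,0,0,0,0.02,100],[0,0,0,0,0,0.02,100],[0,0,0,0,0,0.015,100],[0,0,0,0,0,0.01,100],[0,0,0,0,0,0,100],[0,0,0,0,0,0,0],[0,0,0,0,0,0,0],[0,0,0,0,0,0,0],[0,0,0,0,0,0,0],[0,0,0,0,0,0,0],[0,0,0,0,0,0,0],[0,0,0,0,0,0,0],[0,0,0,0,0,0,0]],
  ],
  newtons=60,
)

```text
time: 6.82
ee_pos: [0.5033, -0.3564, 0.0395]
eef_rot: [0.999, -0.04, -0.0, -0.0]
ft_force: [-0.1, -0.8, -0.5]
width: 0.0175
```

```bash
python3 -c "
from h import *;from bench import *;import cv2
print(*shift(read_state(),[.501,-.356,.039],1.5-np.pi/2))
c=camera('wrist');cv2.imwrite('pics/w2.png',c['frame'][:,:,::-1]);np.savez('w2.npz',**c)
c=camera('side');cv2.imwrite('pics/s2.png',c['frame'][:,:,::-1])
"
```

```text
tcp [ 0.5033 -0.3564  0.0395] z [-2.e-04  1.e-04 -1.e+00] head -0.08 shift [-0.0023 -0.0002  0.0005] rz -0.0092
```

View pics/w2.png

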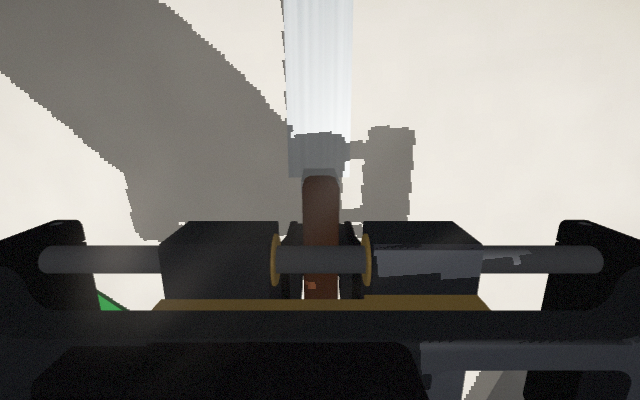

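View pics/s2.png

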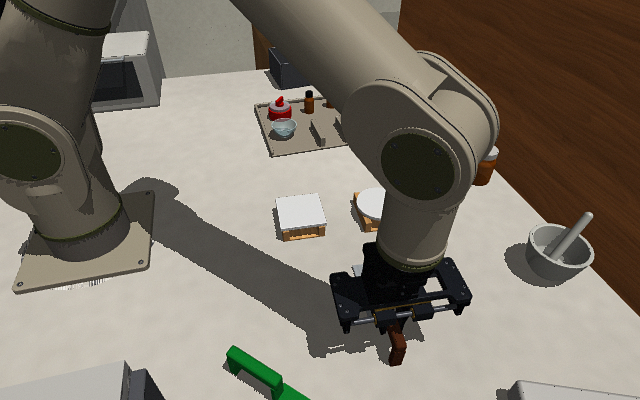

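Emit:
arm_command(
  commands=[
    [[0,0,0,0,0,-0.006,0],[0,0,0,0,0,-0.006,0],[0,0,-0.009,0,0,0,0],[0,0,0,0.009,-0.0071,0,0],[0,0,0,0.009,-0.0071,0,0],[0,0,0,0.009,-0.0071,0,0],[0,0,0,0.009,-0.0071,0,0],[0,0,0,0.009,-0.0071,0,0],[0,0,0,0.009,-0.0071,0,0],[0,0,0,0.009,-0.0071,0,0],[0,0,0,0.009,-0.0071,0,0],[0,0,0,0,0,0,0],[0,0,0,0,0,0,0]],
  ],
)

```text
time: 8.55
ee_pos: [0.5788, -0.3052, 0.0515]
eef_rot: [0.999, -0.036, -0.0, 0.0]
ft_force: [0.6, -0.3, -1.3]
width: 0.0175
```

```bash
python3 -c "
from h import *;from bench import *;import cv2
print(*shift(read_state(),[.5883,-.1751,.0515],1.5-np.pi/2))
for n in('wrist','side','top'):
  c=camera(n);cv2.imwrite(f'pics/{n}3.png',c['frame'][:,:,::-1]);np.savez(f'{n}3.npz',**c)
"
```

```text
tcp [ 0.5788 -0.3052  0.0515] z [-4.e-04 -2.e-04 -1.e+00] head -0.0715 shift [ 2.000e-04 -1.305e-01 -1.000e-04] rz -0.0007
```

View pics/wrist3.png

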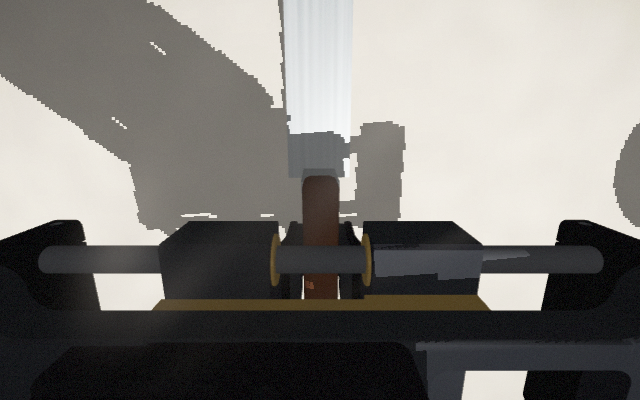

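View pics/top3.png

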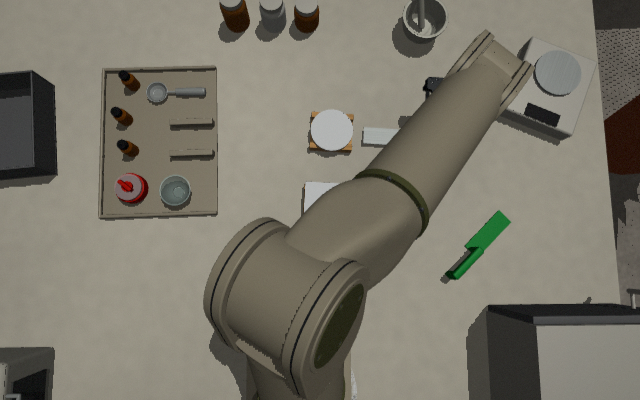

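View pics/side3.png

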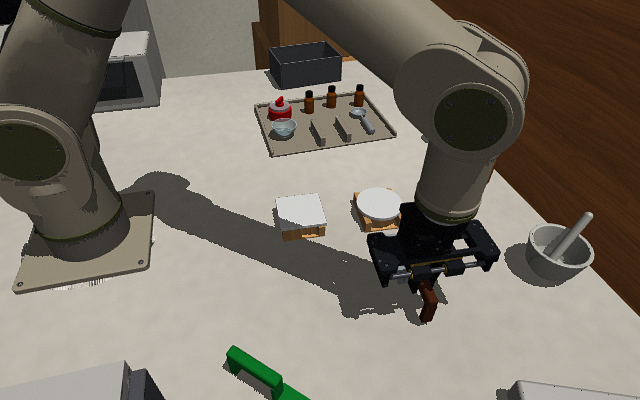

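```bash
python3 -c "
import cv2
a=cv2.imread('pics/top3.png')
cv2.imwrite('pics/t3c.png',cv2.resize(a[100:165,300:410],None,fx=7,fy=7,interpolation=cv2.INTER_CUBIC))"
```

```text
(no output)
```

View pics/t3c.png

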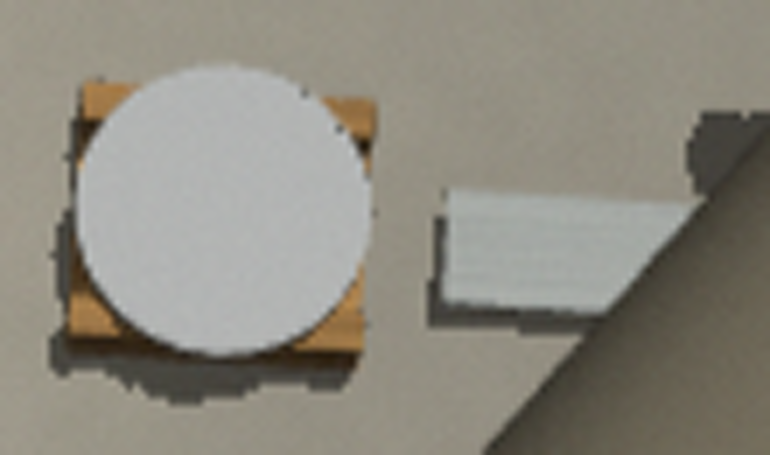

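```bash
python3 -c "
from h import *
T=dict(np.load('top3.npz'))
p=ray(T,(300+446/7,100+188/7),.015);q=ray(T,(300+442/7,100+303/7),.015);m=(p+q)/2
t=ray(T,(300+224/7,100+208/7),.036)
st=np.array([.595,-.0803]);e=np.array([np.cos(1.5),np.sin(1.5)]);n=np.array([-e[1],e[0]])
print(p,q,m,np.linalg.norm(p-q)); 
for k,v in(('tip',m),('tile',t)): d=v[:2]-st;print(k,v,d@e,d@n)
tcp=np.array([.5788,-.3052]);print('tip-tcp',(m[:2]-tcp)@e,(m[:2]-tcp)@n)
print('stand slope pts',[ray(T,(300+u/7,100+v/7),.028).round(4) for u,v in((82,80),(377,100),(362,353),(70,335))])
"
```

```text
[ 0.60898733 -0.15691538  0.015     ] [ 0.56879903 -0.15473532  0.015     ] [ 0.58889318 -0.15582535  0.015     ] 0.04024739400457621
tip [ 0.58889318 -0.15582535  0.015     ] -0.0757681354535954 0.000749070873214078
tile [ 0.59597903 -0.08013443  0.036     ] 0.0002344082322516661 -0.0009648667490174941
tip-tcp 0.14971442970067328 0.00049844874529479
stand slope pts [array([ 0.6428, -0.0331,  0.028 ]), array([ 0.6358, -0.1326,  0.028 ]), array([ 0.5484, -0.1261,  0.028 ]), array([ 0.5547, -0.0287,  0.028 ])]
```

Emit:
arm_command(
  commands=[
    [[0,0,0,0,-0.01,0,0],[0,0,0,0,-0.01,0,0],[0,0,0,0,-0.01,0,0],[0,0,0,0,-0.01,0,0],[0,0,0,0,-0.01,0,0],[0,0,0,0,-0.01,0,0],[0,0,0,0,-0.01,0,0],[0,0,0,0,-0.01,0,0],[0,0,0,0,-0.01,0,0],[0,0,0,0,-0.01,0,0],[0,0,0,0,-0.01,0,0],[0,0,0,0,-0.01,0,0],[0,0,0,0,-0.01,0,0],[0,0,0,0,0,0,0],[0,0,0,0,0,0,0]],
  ],
)

```text
time: 10.58
ee_pos: [0.5884, -0.1755, 0.0516]
eef_rot: [0.999, -0.036, 0.0, 0.0]
ft_force: [0.3, -0.7, -1.3]
width: 0.0175
```

```bash
python3 -c "
from h import *;from bench import *;import cv2
print(*shift(read_state(),[.5883,-.1751,.0515],1.5-np.pi/2))
for n in('wrist','side','top'):
  c=camera(n);cv2.imwrite(f'pics/{n}4.png',c['frame'][:,:,::-1]);np.savez(f'{n}4.npz',**c)
"
```

```text
tcp [ 0.5884 -0.1755  0.0516] z [-0.e+00 -3.e-04 -1.e+00] head -0.0713 shift [-0.0001 -0.0004  0.0001] rz -0.0005
```

View pics/wrist4.png

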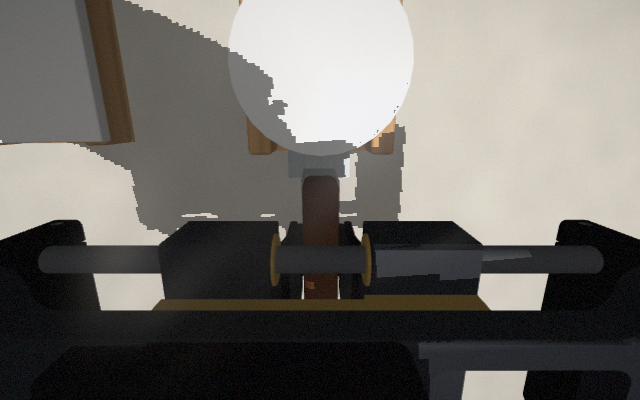

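View pics/top4.png

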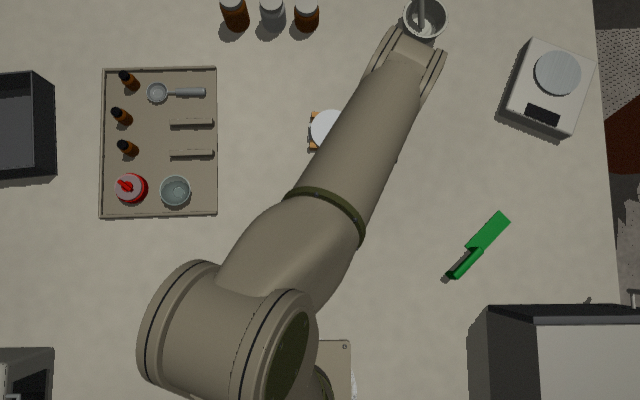

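The blade is under the disc, which is centred on the blade (column ~321). Its near edge (row 156) is just clear of the riser (row ~172). Lifting slowly now.

Emit:
arm_command(
  commands=[
    [[0,0,0,0,0,-0.005,0],[0,0,0,0,0,-0.004,0],[0,0,0,0,0,-0.002,0],[0,0,0,0,0,-0.001,0],[0,0,0,0,0,-0.001,0],[0,0,0,0,0,-0.001,0],[0,0,0,0,0,-0.001,0],[0,0,0,0,0,-0.002,0],[0,0,0,0,0,-0.003,0],[0,0,0,0,0,-0.005,0],[0,0,0,0,0,-0.005,0],[0,0,0,0,0,-0.005,0],[0,0,0,0,0,-0.005,0],[0,0,0,0,0,-0.005,0],[0,0,0,0,0,-0.005,0],[0,0,0,0,0,-0.005,0],[0,0,0,0,0,-0.005,0],[0,0,0,0,0,0,0],[0,0,0,0,0,0,0]],
  ],
)

```text
time: 13.1
ee_pos: [0.5884, -0.175, 0.1114]
eef_rot: [0.999, -0.035, -0.0, -0.0]
ft_force: [0.6, 0.9, -3.7]
width: 0.0174
```

```bash
python3 -c "
from h import *;from bench import *;import cv2
e=np.array([np.cos(1.599),np.sin(1.599)]);tg=np.array([.5797,.246])-.095*e;print(tg)
print(*shift(read_state(),[*tg,.1155],1.599-np.pi/2))
for n in('wrist','side'):
  c=camera(n);cv2.imwrite(f'pics/{n}5.png',c['frame'][:,:,::-1]);np.savez(f'{n}5.npz',**c)
"
```

```text
[0.58237899 0.15103778]
tcp [ 0.5884 -0.175   0.1114] z [-2.e-04  2.e-04 -1.e+00] head -0.071 shift [-0.0291 -0.3248 -0.0041] rz -0.0992
```

View pics/wrist5.png

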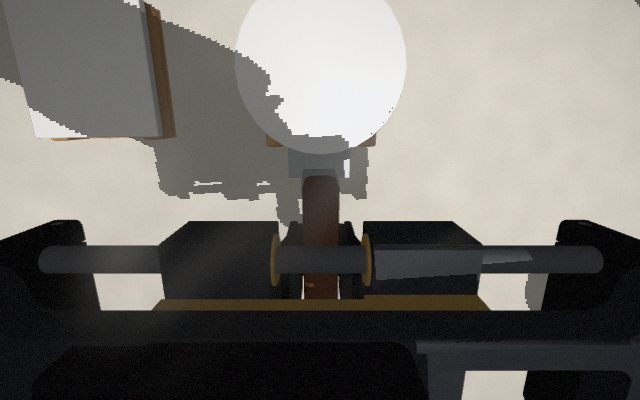

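View pics/side5.png

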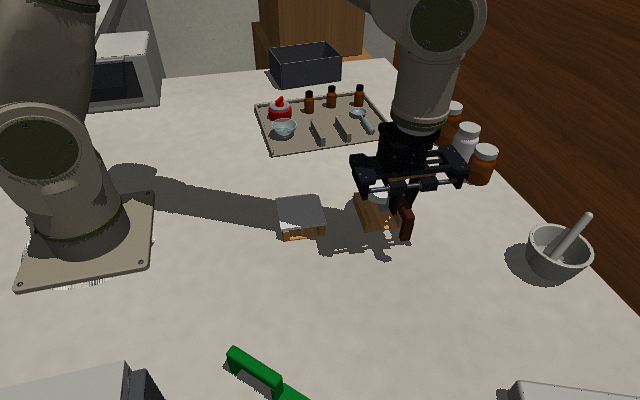

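Emit:
arm_command(
  commands=[
    [[0,0,-0.01,0,0,0,0],[0,0,-0.02,0,0,0,0],[0,0,-0.02,0,0,0,0],[0,0,-0.02,0,0,0,0],[0,0,-0.02,0,0,0,0],[0,0,-0.009,0,0,0,0],[0,0,0,0,0,0,0]],
  ],
)

```text
time: 14.08
ee_pos: [0.5885, -0.1751, 0.1115]
eef_rot: [1.0, 0.014, 0.0, -0.0]
ft_force: [-0.3, 0.2, -2.1]
width: 0.0178
```

Emit:
arm_command(
  commands=[
    [[0,0,0,0,-0.005,0,0],[0,0,0,0,-0.01,0,0],[0,0,0,0,-0.015,0,0],[0,0,0,0.001,-0.02,0,0],[0,0,0,0.001,-0.02,0,0],[0,0,0,0.001,-0.02,0,0],[0,0,0,0,-0.02,0,0],[0,0,0,0,-0.02,0,0],[0,0,0,0,-0.02,0,0],[0,0,0,0,-0.02,0,0],[0,0,0,0,-0.02,0,0],[0,0,0,0,-0.02,0,0],[0,0,0,0,-0.02,0,0],[0,0,0,0,-0.02,0,0],[0,0,0,0,-0.015,0,0],[0,0,0,0,-0.01,0,0],[0,0,0,0,-0.01,0,0],[0,0,0,0,-0.005,0,0],[0,0,0,0,0,0,0],[0,0,0,0,0,0,0]],
  ],
)

```text
time: 16.58
ee_pos: [0.5834, 0.1142, 0.1115]
eef_rot: [1.0, 0.014, 0.0, 0.0]
ft_force: [0.6, -0.4, -2.7]
width: 0.0174
```

```bash
python3 -c "
from h import *;from bench import *;import cv2
print(*shift(read_state(),[.5824,.151,.1155],1.599-np.pi/2))
for n in('wrist','side','top'):
  c=camera(n);cv2.imwrite(f'pics/{n}6.png',c['frame'][:,:,::-1]);np.savez(f'{n}6.npz',**c)
"
```

```text
tcp [0.5834 0.1142 0.1115] z [ 0.e+00 -2.e-04 -1.e+00] head 0.0272 shift [ 0.     -0.0368 -0.004 ] rz -0.001
```

View pics/wrist6.png

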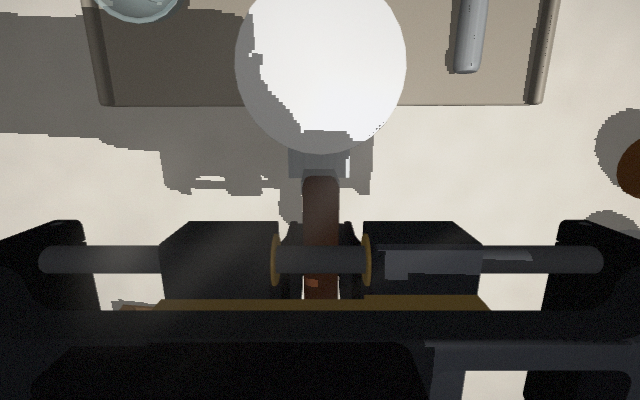

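View pics/top6.png

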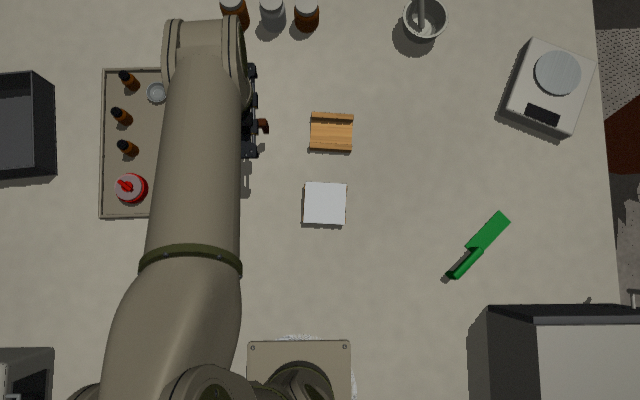

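View pics/side6.png

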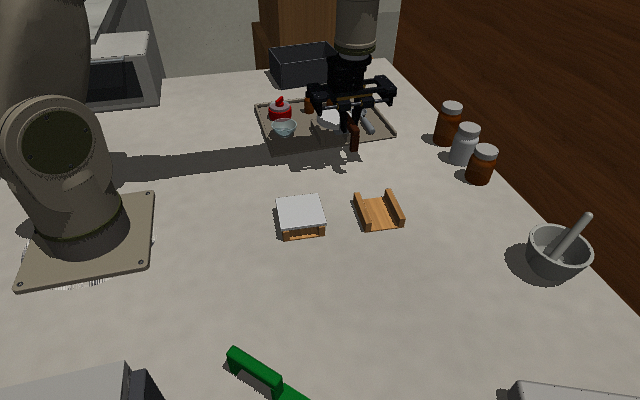

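```bash
python3 -c "
from h import *
from scipy.optimize import least_squares
W=dict(np.load('wrist6.npz'))
e=np.array([np.cos(1.599),np.sin(1.599)]);n=np.array([-e[1],e[0]]);c=np.array([.5797,.246])
for u,v,z in((112,105,.006),(320,105,.006),(525,104,.006)):
  d=ray(W,(u,v),z)[:2]-c;print(d@e,d@n)
# tile edge fit: top face z .083, radius .05
def r(p):
  return [np.linalg.norm(ray(W,uv,.083)[:2]-p)-.05 for uv in((235,63),(406,63),(321,153.5),(285,145),(360,143))]
s=least_squares(r,[.58,.21]);print(s.x,s.fun);d=s.x-np.array([.5834,.1142]);print('tile in tcp',d@e,d@n)
"
```

```text
-0.05311193428739358 0.1738336349383116
-0.05325290312698773 -0.0014732182582670214
-0.05258600934923177 -0.17414251987329113
[0.58255457 0.21087906] [-1.02397532e-03 -1.03550125e-03  9.58827496e-05 -1.06308958e-04
 -7.31744715e-05]
tile in tcp 0.09666444815726753 -0.0018812523072286316
```

Emit:
arm_command(
  commands=[
    [[0,0,0,0,-0.004,0,0],[0,0,0,0,-0.008,0,0],[0,0,0,0,-0.01,0,0],[0,0,0,-0.0015,-0.008,0,0],[0,0,0,0,-0.004,0,0],[0,0,0,0,-0.003,0,0],[0,0,0,0,0,0,0],[0,0,0,0,0,0.004,0],[0,0,0,0,0,0.006,0],[0,0,0,0,0,0.006,0],[0,0,0,0,0,0.006,0],[0,0,0,0,0,0.005,0],[0,0,0,0,0,0.004,0],[0,0,0,0,0,0.002,0],[0,0,0,0,0,0,0],[0,0,0,0,0,0,0]],
  ],
)

```text
time: 18.73
ee_pos: [0.5809, 0.1518, 0.0787]
eef_rot: [1.0, 0.014, 0.0, -0.0]
ft_force: [-0.2, 0.9, -2.9]
width: 0.0173
```

```bash
python3 -c "
from h import *;from bench import *;import cv2
print(*shift(read_state(),[.5809,.151,.0575],1.599-np.pi/2))
for n in('wrist','side'):
  c=camera(n);cv2.imwrite(f'pics/{n}7.png',c['frame'][:,:,::-1]);np.savez(f'{n}7.npz',**c)
a=cv2.imread('pics/side7.png')
cv2.imwrite('pics/s7c.png',cv2.resize(a[70:190,230:420],None,fx=4,fy=4,interpolation=cv2.INTER_CUBIC))
"
```

```text
tcp [0.5809 0.1518 0.0787] z [ 3.e-04  2.e-04 -1.e+00] head 0.028 shift [-0.0001  0.0009  0.0212] rz -0.0002
```

View pics/wrist7.png

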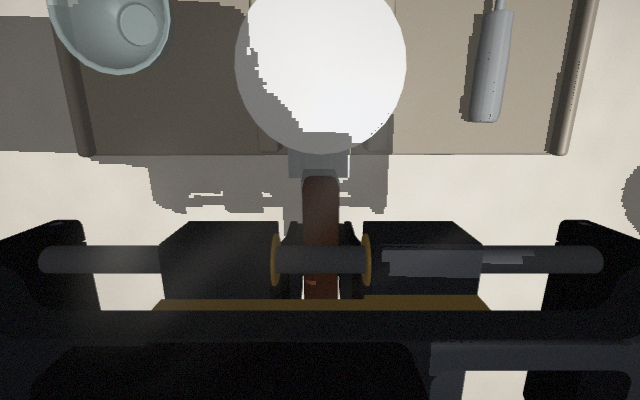

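View pics/s7c.png

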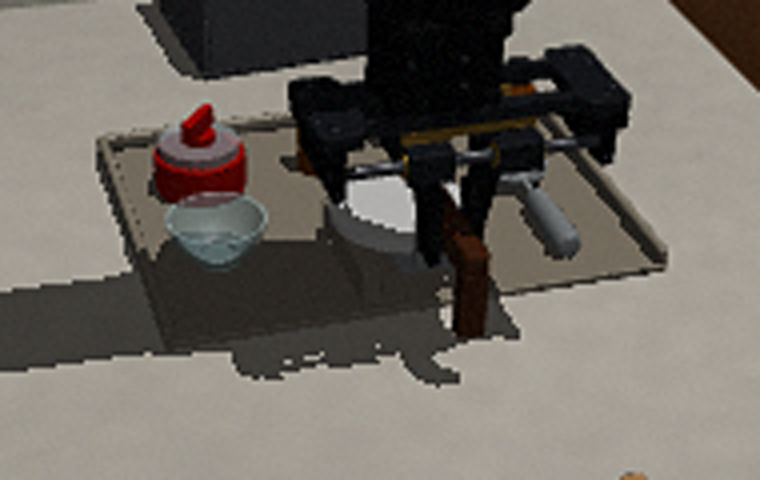

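Emit:
arm_command(
  commands=[
    [[0,0,0,0,0,0.003,0],[0,0,0,0,0,0.002,0],[0,0,0,0,0,0.001,0],[0,0,0,0,0,0.001,0],[0,0,0,0,0,0.001,0],[0,0,0,0,0,0.001,0],[0,0,0,0,0,0.001,0],[0,0,0,0,0,0.002,0],[0,0,0,0,0,0.003,0],[0,0,0,0,0,0.003,0],[0,0,0,0,0,0.003,0],[0,0,0,0,0,0,0],[0,0,0,0,0,0,0]],
  ],
)

```text
time: 20.45
ee_pos: [0.5809, 0.1518, 0.0576]
eef_rot: [1.0, 0.014, 0.0, -0.0]
ft_force: [-0.1, 0.7, -1.0]
width: 0.018
```

```bash
python3 -c "
from h import *;from bench import *;import cv2
print(*shift(read_state(),[.5809,.151,.0575],1.599-np.pi/2))
for n in('wrist','side'):
  c=camera(n);cv2.imwrite(f'pics/{n}8.png',c['frame'][:,:,::-1]);np.savez(f'{n}8.npz',**c)
a=cv2.imread('pics/side8.png')
cv2.imwrite('pics/s8c.png',cv2.resize(a[70:190,230:420],None,fx=4,fy=4,interpolation=cv2.INTER_CUBIC))
"
```

```text
tcp [0.5809 0.1518 0.0576] z [ 1.e-04  1.e-04 -1.e+00] head 0.028 shift [0.     0.0008 0.0001] rz -0.0002
```

View pics/wrist8.png

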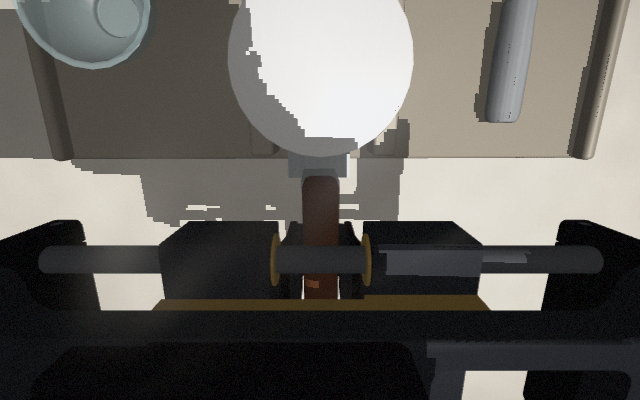

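View pics/s8c.png

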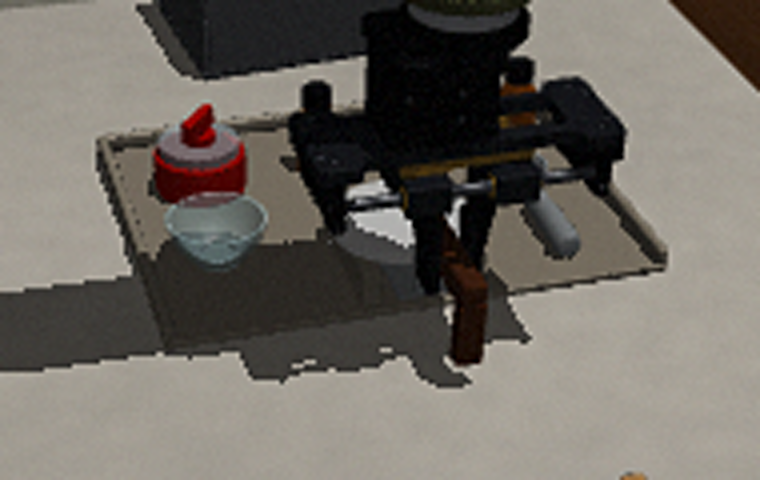

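Emit:
arm_command(
  commands=[
    [[0,0,0,0,0.005,0,0],[0,0,0,0,0.01,0,0],[0,0,0,0,0.01,0,0],[0,0,0,0,0.01,0,0],[0,0,0,0,0.01,0,0],[0,0,0,0,0.01,0,0],[0,0,0,0,0.01,0,0],[0,0,0,0,0.01,0,0],[0,0,0,0,0.01,0,0],[0,0,0,0,0.01,0,0],[0,0,0,0,0.01,0,0],[0,0,0,0,0.01,0,0],[0,0,0,0,0.01,0,0],[0,0,0,0,0.01,0,0],[0,0,0,0,0.005,0,0],[0,0,0,0,0,0,0]],
  ],
)

```text
time: 22.55
ee_pos: [0.5847, 0.0115, 0.0575]
eef_rot: [1.0, 0.014, -0.0, -0.0]
ft_force: [1.1, -0.3, -2.1]
width: 0.0173
```

```bash
python3 -c "
from h import *;from bench import *;import cv2
print(*shift(read_state(),[.56,-.36,.0985],0.028))
for n in('wrist','side'):
  c=camera(n);cv2.imwrite(f'pics/{n}9.png',c['frame'][:,:,::-1]);np.savez(f'{n}9.npz',**c)
"
```

```text
tcp [0.5847 0.0115 0.0575] z [-0.e+00  1.e-04 -1.e+00] head 0.0274 shift [-0.0349  0.3707 -0.041 ] rz -0.0006
```

View pics/wrist9.png

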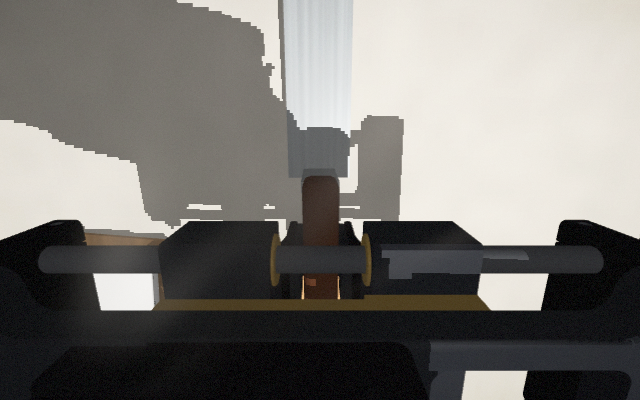

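View pics/side9.png

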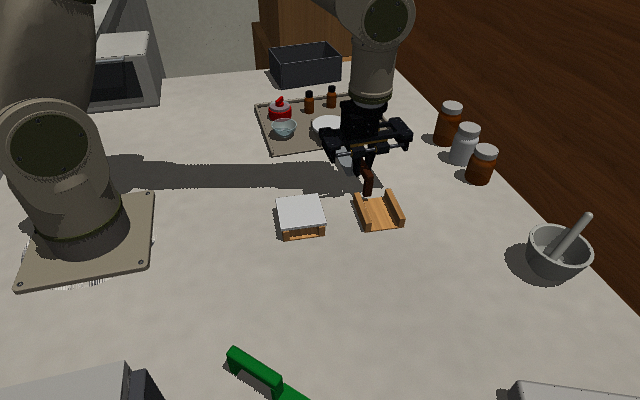

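Emit:
arm_command(
  commands=[
    [[0,0,0,0,0,-0.01,0],[0,0,0,0,0,-0.015,0],[0,0,0,0,0,-0.016,0],[0,0,0,0,0.02,0,0],[0,0,0,0,0.03,0,0],[0,0,0,0,0.03,0,0],[0,0,0,0,0.03,0,0],[0,0,0,0,0.03,0,0],[0,0,0,0,0.03,0,0],[0,0,0,0,0.03,0,0],[0,0,0,0,0.03,0,0],[0,0,0,0,0.03,0,0],[0,0,0,-0.005,0.03,0,0],[0,0,0,-0.01,0.03,0,0],[0,0,0,-0.01,0.03,0,0],[0,0,0,-0.01,0.02,0,0],[0,0,0,0,0,0,0],[0,0,0,0,0,0,0]],
  ],
)

```text
time: 24.9
ee_pos: [0.5605, -0.3581, 0.0983]
eef_rot: [1.0, 0.014, 0.0, -0.0]
ft_force: [-0.7, -0.0, -0.9]
width: 0.0174
```

```bash
python3 -c "
from h import *;from bench import *;import cv2
print(*shift(read_state(),[.56,-.36,.0395],0.028))
for n in('wrist','side','top'):
  c=camera(n);cv2.imwrite(f'pics/{n}10.png',c['frame'][:,:,::-1]);np.savez(f'{n}10.npz',**c)
"
```

```text
tcp [ 0.5605 -0.3581  0.0983] z [ 2.e-04  1.e-03 -1.e+00] head 0.0288 shift [-0.0006  0.002   0.0588] rz 0.0008
```

View pics/top10.png

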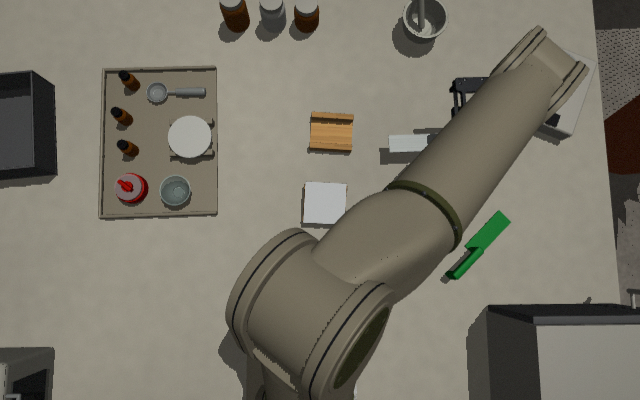

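View pics/side10.png

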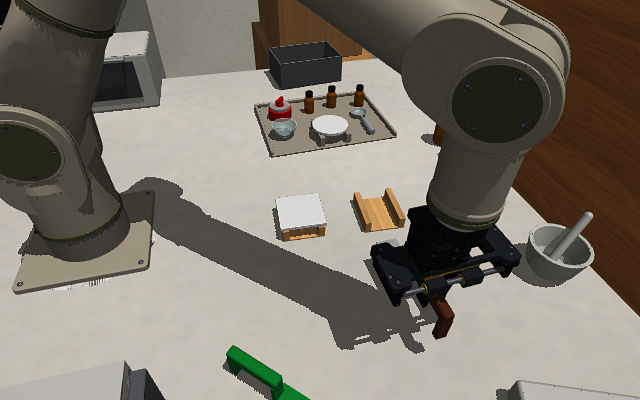

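```bash
python3 -c "
from h import *
T=dict(np.load('top10.npz'))
t=ray(T,(190,137),.042)[:2];c=np.array([.5797,.246]);print(t,t-c)
print([ray(T,p,.03).round(3) for p in((497,112),(535,40),(572,138))])
"
```

```text
[0.57732983 0.24632864] [-0.00237017  0.00032864]
[array([ 0.641, -0.474,  0.03 ]), array([ 0.823, -0.579,  0.03 ]), array([ 0.577, -0.65 ,  0.03 ])]
```

Emit:
arm_command(
  commands=[
    [[0,0,0,-0.01,0,0,0],[0,0,0,-0.015,0,0,0],[0,0,0,-0.015,0,0,0],[0,0,0,-0.015,0,0,0],[0,0,0,0,0,0,0],[0,0,0,0,0,0.01,0],[0,0,0,0,0,0.015,0],[0,0,0,0,0,0.012,0],[0,0,0,0,0,0.008,0],[0,0,0,0,0,0.004,0],[0,0,0,0,0,0.003,0],[0,0,0,0,0,0.002,0],[0,0,0,0,0,0.001,0],[0,0,0,0,0,0.001,0],[0,0,0,0,0,0.001,0],[0,0,0,0,0,0.001,0],[0,0,0,0,0,0,0]],
  ],
)

```text
time: 27.18
ee_pos: [0.5051, -0.3604, 0.0404]
eef_rot: [1.0, 0.014, -0.0, -0.0]
ft_force: [-0.4, 0.4, -1.9]
width: 0.0175
```

```bash
python3 -c "
from h import *;from bench import *;import cv2
s=read_state();print(*shift(s,[.51,-.36,.0395],0.028),s['ft_force'])
for n in('wrist','side'):
  c=camera(n);cv2.imwrite(f'pics/{n}11.png',c['frame'][:,:,::-1])
"
```

```text
tcp [ 0.5051 -0.3604  0.0404] z [-1.e-04  2.e-04 -1.e+00] head 0.028 shift [ 0.0049 -0.0003  0.0009] rz 0.0 [-0.41016178  0.38240147 -1.87470657]
```

View pics/side11.png

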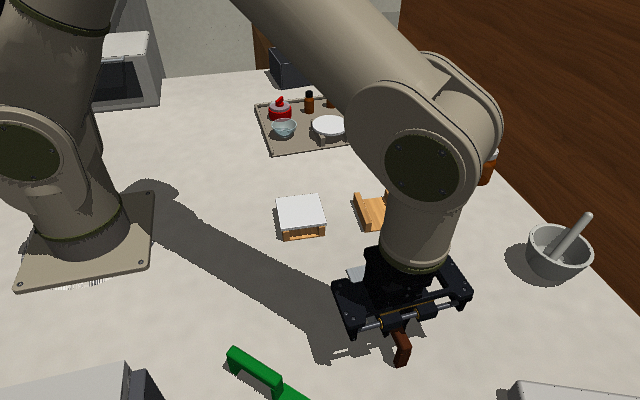

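The tile is about 2.4 mm off the rest's centre. Lowering the spatula the last millimetre, then releasing and backing up.

Emit:
arm_command(
  commands=[
    [[0,0,0,0,0,0.0005,0],[0,0,0,0,0,0.0005,0],[0,0,0,0,0,0,0],[0,0,0,0,0,0,20],[0,0,0,0,0,0,30],[0,0,0,0,0,0,60],[0,0,0,0,0,0,100],[0,0,0,0,0,0,100],[0,0,0,0,0,0,100],[0,0,0,0,0,0,100],[0,0,0,0,0,-0.01,100],[0,0,0,0,0,-0.02,100],[0,0,0,0,0,-0.03,100],[0,0,0,0,0,-0.03,100],[0,0,0,0,0,-0.03,100],[0,0,0,0,0,-0.03,100],[0,0,0,0,0,0,100],[0,0,0,0,0,0,100]],
  ],
)

```text
time: 29.52
ee_pos: [0.505, -0.3604, 0.1899]
eef_rot: [1.0, 0.014, 0.0, -0.0]
ft_force: [0.1, 0.1, -0.2]
width: 0.0872
```

```bash
python3 -c "
from h import *;from bench import *;import cv2
s=read_state();print(*shift(s,[.51,-.36,.0395],0.028),s['ft_force'])
for n in('wrist','side','top'):
  c=camera(n);cv2.imwrite(f'pics/{n}12.png',c['frame'][:,:,::-1]);np.savez(f'{n}12.npz',**c)
"
```

```text
tcp [ 0.505  -0.3604  0.1899] z [ 5.e-04  1.e-04 -1.e+00] head 0.028 shift [ 0.0049 -0.0003  0.1504] rz -0.0 [ 0.08411056  0.14776775 -0.18165125]
```

View pics/wrist12.png

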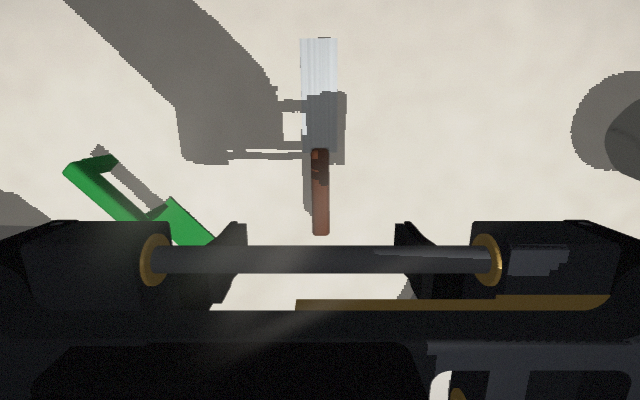

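View pics/side12.png

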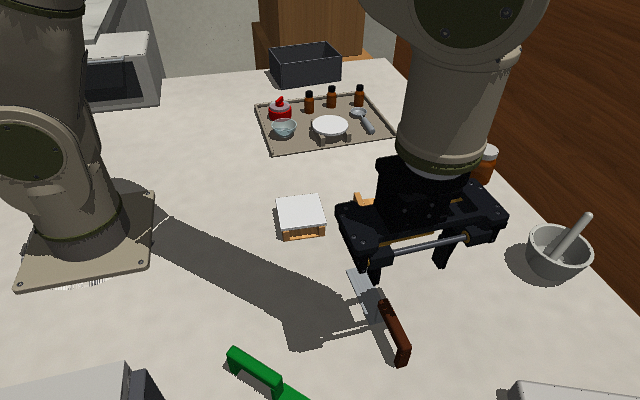

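View pics/top12.png

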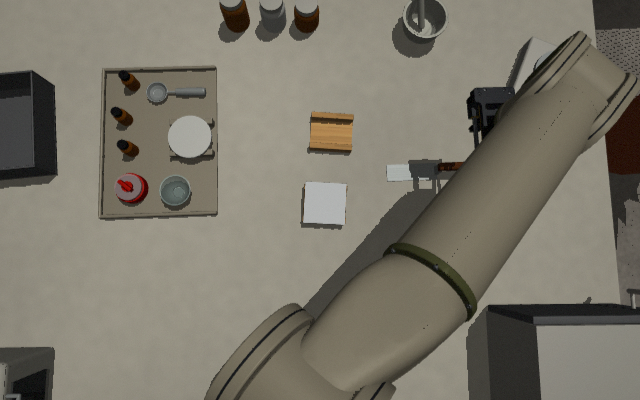

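```bash
python3 -c "
from h import *
W=dict(np.load('wrist12.npz'))
print(fit([(W,299.5,38.5,150,20,3),(W,337.5,38.5,150,-20,3),(W,311,149,39,9,60),(W,329,149,39,-9,60)],[.5,-.35,1.6]))
import bench;print(bench.close_job())"
```

```text
(array([ 0.50699101, -0.36058406,  1.61256771]), array([[-0. , -0.4],
       [ 0.1, -1. ],
       [-0.4,  0.8],
       [ 0.4,  0.6]]))
the job is handed in; nothing more can be done
None
```

The round tile is on the tray's rest and the spatula is flat on the counter. I handed the job in at about 30 s on the clock; the hand-in gave no verdict.

I gripped the spatula at 60 N and slid the blade through the stand under the tile. I then lifted the tile to about 75 mm and carried it level to the rest, lowering it onto the rails. The blade was drawn out along -x, and I laid the spatula close to where it started. The gripper stayed behind the tile throughout.

**Last checks:**
- **Tile:** its centre measured about 2.4 mm from the rest's centre in the top view, within the 16 mm allowed. It looks level on both rails in the top and side views.
- **Spatula:** a fit to the wrist view, assuming it lies flat, put it at (0.507, -0.361) and matched to within about 1 pixel. That is well clear of the tray and the tile.
- **Square tile:** it looks unmoved in the top view, judged by eye only.

**Small disagreements:** the top and wrist views differed by about 2 mm on the tray's edge and on the tile's position on the blade. My first fits of the stand and spatula yaw differed between cameras by up to 0.06 rad for the stand, so I dropped some misread corners and used about 1.50 rad. The top view with the blade tip at the stand showed it within 1 mm of the channel's axis.

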